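Hang up the template and close the battery module

TASK

The cells in the battery module are bolted up. Lift the alignment template out of the module's open bay by its upright handle and hang it by the middle of that handle on the hook stand, and slide the module's flat cover along its rails until it is fully closed over the bay. Leave everything released, and do not knock the jar, the wrench or the tape roll standing around out of place.

Things in the scene. Friction and masses are not known exactly. Their poses are not given: they have to be found in the camera images.
- module: Black battery-module case 190 (x) x 300 (y) mm, fixed on a round black disc (diameter 370, 18 thick) that moves with it. Origin: centre of the disc's underside, on the table; z up. Open bay in the +y half (170 x 130 mm inside, centre y = +75) with four silver cells, terminal tops z = 65; solid deck in the -y half under the open cover. Case top z = 82; rails along y at x = +-92, tops z = 96.
- cover (a joint): Slide of the flat white cover (180 x 150 x 6 mm, top 92 mm above the table) along the module's y, in m: 0 = fully closed over the bay, at its end stop; 0.135 = fully open. It moves to the module's +y as it closes, stays where it is left, friction about 2.5 N.
- cover_grip (a point): Centre of the top of the upright grey grip rib in the middle of the cover: rib 96 mm long along the module's x, 14 mm thick along y (the slide direction), 28 mm tall; this point is 120 mm above the table. Axes as the module's.
- template: Loose plywood alignment template, about 0.22 kg, 84 mm tall: slotted plate 136 (x) x 56 (y) x 8 mm with an upright closed rectangular handle as wide as the plate, in its x-z plane. Origin: centre of the plate's underside; z up. At the start the plate lies on the cell terminals in the bay and the handle stands up out of it.
- template_bar (a point): Middle of the underside of the handle's level bar, 70 mm above the plate's underside. Bar 136 mm long (template x), 14 thick (y), 14 tall (z, above this point). Opening below it 116 mm wide, 62 tall; legs 10 mm wide at x = +-63. To leave the middle free for the hook, grip the bar some 38 mm to one side of the middle. Axes as the template's.
- hook: Fixed steel hook stand: base plate 110 (x) x 130 (y) x 14 mm; post 16 mm in diameter at y = +50, 176 tall; from its top a level round prong, 10 mm in diameter, runs to y = -60, then turns up to a tip at y = -70, its top 15 mm above the prong's top (nothing is higher). Origin: centre of the base's underside; z up.
- hook_seat (a point): Point on the top of the level prong, 180 mm above the table, 60 mm from the post's axis and 50 mm from where the prong turns up: the place for the handle bar to rest. Axes as the hook's: the prong runs along y, its free end at -y, so the bar should lie along x.
- jar: Bystander: closed white screw jar with a black lid, diameter 60, height 80 mm; origin under its centre.
- wrench: Bystander: steel wrench lying on the table, about 180 mm long along its x.
- tape: Bystander: brown tape roll lying flat, diameter 70, height 30 mm; origin under its centre.
Things that resemble listed ones, but are neither listed nor needed, are in the scene too. Leave any pink, white or yellow look-alike of the hook alone.

How it is judged:
On the way:
1. the template is lifted clear of the bay (z of template in the frame of module above 0.1 m and value of joint cover above 0.02 m), for 0.1 s.
At the end, for the whole second after the job is handed in: The cover is within 5 mm of fully closed. The template hangs at rest on the hook stand: its handle bar rests on the level part of the prong, the bar's middle within 22 mm sideways of the prong (and within 45 mm along it of the seat point), the template within 0.4 rad of upright (value of joint cover below 0.005 m and x of template_bar in the frame of hook_seat between -0.022 and 0.022 m and y of template_bar in the frame of hook_seat between -0.045 and 0.045 m and z of template_bar in the frame of hook_seat between -0.006 and 0.012 m and angle between template's own z axis and vertical below 0.4 rad and contact force between template and hook above 0.8 N and linear speed of template below 0.05 m/s and angular speed of template below 0.5 rad/s); the robot touches nothing.
It fails at once if the screw jar is knocked more than 40 mm out of place (distance of jar from where it was at the start of the episode above 0.04 m).
It fails at once if the wrench is knocked more than 40 mm out of place (distance of wrench from where it was at the start of the episode above 0.04 m).
It fails at once if the tape roll is knocked more than 40 mm out of place (distance of tape from where it was at the start of the episode above 0.04 m).
It also fails if it takes over 54 s, if anything falls off the work surface, if the arm or the gripper's body presses on something with over 40 N, if the wrist force passes 120 N, or if a joint passes its speed limit or range.

ROBOT

A 7-joint arm with a two-finger parallel gripper is mounted at the origin on the work surface. World frame = base frame: x ahead of the robot, y to its left, z up, the work surface at z = 0. Lengths are in m, angles in rad, forces in N, time in s.
With the tool pointing down it reaches from about 0.425 to 0.975 m from the base axis. Payload 16.7 kg.
Tool frame: the origin (TCP) lies at the very end of the fingers, on their centre line; the grasp point (between the pads) lies 19 mm behind it; z points along the fingers, y is the line along which they close (so a half turn about z gives the same grasp; the last joint's range is limited). The gripper opens to 85 mm and grips with 20 to 120 N. Pads are 22 mm wide; open, the fingers measure 114 mm over their backs; the gripper's body (76 mm by 85 mm) begins 54 mm behind the grasp point. The pads swing forward as they close: fully open they stand 13 mm farther back than shut.
Start: joints at [-1.387, 0.426, 0.074, 1.606, -0.034, 1.111, -0.067], TCP at [0.221, 0.638, 0.231] pointing down, gripper open.
Joint ranges: [-2.85, 2.85], [-0.5, 2.14], [-1.23, 1.37], [0.21, 2.46], [-1.02, 4.16], [0.16, 2.05], [-2.73, 2.73]. Speed limits (rad/s): [1.89, 1.89, 2.39, 2.39, 3.01, 3.01, 3.01].

INTERFACE

Orientations are given as a unit quaternion [w, x, y, z].
In Python, from plant import manip, imaging gives the robot as it stands.
- The arm moves only by the tool carry_out, never from a script. Its argument "plan" is a list of rows, each a list of 7 numbers: the shift along the tool's x, y, z in m, then the turn, a rotation vector about the tool's x, y, z in degrees, then the opening, from 0 (shut) to 1 (fully open). In form: [[x, y, z, ax, ay, az, hand], ...]. A call has 1 to 10 rows; each row shifts and turns the commanded pose from where the row before left it, along the tool's axes as they then stand; what a row does not reach is not made up. A row lasts 1/8 s, in which the tool goes at most 62.5 mm and 10.7 degrees, less where a joint would pass 70% of its speed; a pose out of reach is approached as far as the arm can. A call is refused whole if a number of a shift passes 0.0625 or a number of a turn 10.7, either way. A call with a gripper value outside its range is refused whole. The fingers move at their own pace and stop on an object; "grip_force" is the grip in N (left out, the last holds). Time passes only in rows, so rows that do not move let the fingers close. It gives the time, the measured TCP pose, the force, the opening and the grip force at its end, in the units of the state.
- manip.state(): the state, without advancing time (a new reading comes with each control period).
- imaging.read_camera(name): name is "scene" or "side" or "wrist"; returns a dict with "pixels" (384x512x3 uint8, red, green, blue), "fx", "fy", "cx", "cy" (pixels), "k1" (the pictures are not rectified: a ray, as slopes to the right and down, at radius r is drawn at 1 + k1 r^2 times it, then the intrinsics apply), "camera_from_world" (4x4, takes a point from world to camera coordinates). Camera axes: x right, y down, z forward; pixel columns grow to the right and rows downward; lengths in m; the calibration is good to about 2 mm. A picture is of the moment at which its call begins. There is no depth.
- manip.job_done(): hands the job in; it is judged then, once.
The state is a dict: "time": time; "joint_positions": joint angles; "dq": joint speeds; "tau": joint torques, N m; "tcp_pos": TCP position; "tool_rot": TCP orientation; "wrist_force": force on the tool from outside, world axes, zero at the start; "wrist_torque": the same for the moment, N m; "width": opening from 0.0 (shut) to 1.0 (fully open); "grip_force": force on a finger pad.
Only numpy, scipy, OpenCV 4.12 (cv2) and the standard library are available. Lean on these libraries where they do the work, as an engineer would, in place of code of your own. Each camera call takes 0.05 s, during which the arm holds its last target. There are 200 camera calls.

## Working session

There is one attempt and no reset: what is moved stays moved. The work goes in short steps, Python scripts to look and compute and a tool call to move; the robot and the scene stay as the last step left them, time stands still between calls to the robot, and variables do not carry over. Pictures are saved under pics/ and viewed, at most 10 in all, crops included, and the job is handed in when it is done.

Besides the shell and the picture viewer there is one more tool, called after ">>>" as a command line: name --pt "numbers of a row" for each row, then --argument value for the rest. carry_out: Moves the arm, as the interface text tells. Its arguments: {"type":"object","properties":{"plan":{"type":"array"},"grip_force":{"type":"number"}},"required":["plan"]}

```bash
mkdir -p pics; cat > h.py <<'E'
import numpy as np, cv2
from plant import manip, imaging
def cam(n):
    d=imaging.read_camera(n); return d
def ray(d,u,v):
    x=(u-d["cx"])/d["fx"]; y=(v-d["cy"])/d["fy"]; rd=np.hypot(x,y); r=rd
    for _ in range(30): r=rd/(1+d["k1"]*r*r)
    s=r/rd if rd>0 else 1
    M=np.array(d["camera_from_world"]); R=M[:3,:3]; t=M[:3,3]
    return -R.T@t, R.T@np.array([x*s,y*s,1])
def onz(d,u,v,z):
    o,r=ray(d,u,v); return o+r*(z-o[2])/r[2]
def proj(d,p):
    M=np.array(d["camera_from_world"]); c=M[:3,:3]@np.array(p)+M[:3,3]; x,y=c[:2]/c[2]; k=1+d["k1"]*(x*x+y*y)
    return np.array([d["fx"]*x*k+d["cx"], d["fy"]*y*k+d["cy"]])
def tri(obs):
    A=np.zeros((3,3));b=np.zeros(3)
    for d,u,v in obs:
        o,r=ray(d,u,v); r=r/np.linalg.norm(r); P=np.eye(3)-np.outer(r,r); A+=P;b+=P@o
    return np.linalg.solve(A,b)
E
python3 - <<'E'
from h import *
import pickle
D={n:cam(n) for n in("scene","side","wrist")}
pickle.dump(D,open("d0.pkl","wb"))
for n,d in D.items():
    cv2.imwrite(f"pics/{n}0.png",cv2.resize(d["pixels"][:,:,::-1],(800,600),interpolation=cv2.INTER_CUBIC))
    o,_=ray(d,256,192); print(n,o,d["fx"],d["k1"],onz(d,256,192,0))
print(manip.state())
E
```

```text
scene [1.12571003 0.51586499 1.244817  ] 415.5824973660619 -0.031936979944063394 [0.48627959 0.18508999 0.        ]
side [0.16689814 1.14401524 0.73478825] 375.7842856018248 -0.03453965688774932 [0.6008276  0.03825805 0.        ]
wrist [0.14669457 0.66390223 0.37450799] 298.3893987771276 -0.06744883416765061 [0.25654762 0.61902449 0.        ]
{'time': 0.15, 'joint_positions': array([-1.3875295 ,  0.42655988,  0.07390328,  1.60645147, -0.03410668,
        1.11083878, -0.06707788]), 'dq': array([-0.00108063, -0.00151387,  0.00025519, -0.00106821, -0.00140947,
       -0.00027572, -0.00138349]), 'tau': array([ 5.76636783e-03, -9.50314379e+01,  3.76418263e+00, -4.63759375e+01,
        1.93712593e-02,  7.76471919e-03,  5.41324766e-05]), 'tcp_pos': array([0.22043684, 0.63764807, 0.23079564]), 'tool_rot': array([-4.54344141e-05,  1.65644128e-01,  9.86185466e-01, -4.96406094e-04]), 'wrist_force': array([-0.06109968, -0.25681244, -0.85762667]), 'wrist_torque': array([ 0.02212731, -0.06820265, -0.02803892]), 'grip_force': 0.0, 'width': 1.0035705559034929}
```

View pics/scene0.png

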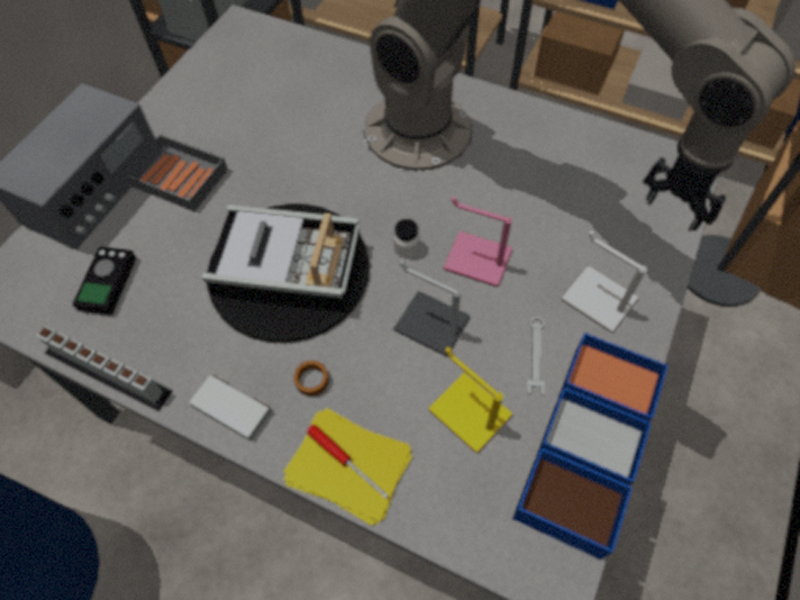

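View pics/side0.png

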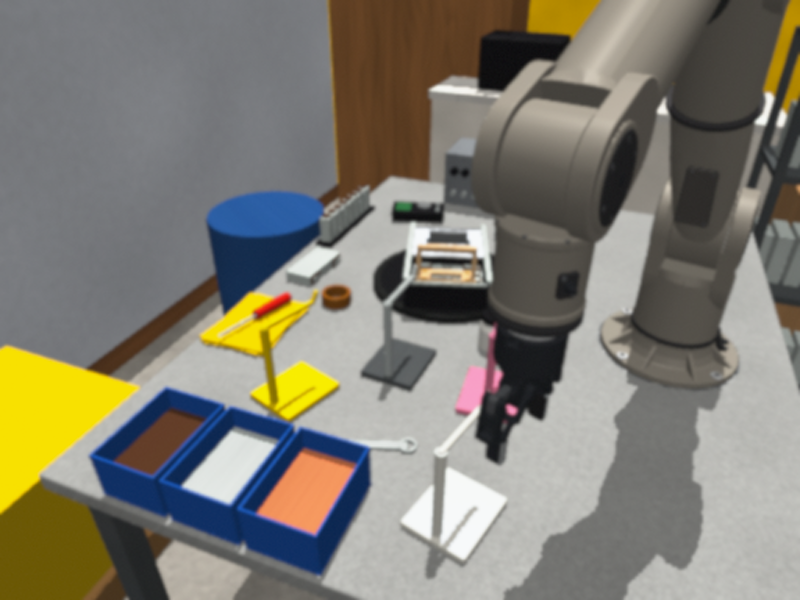

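Scene view: the module is at (285,250), the template handle at (325,250) and the cover rib at (260,243). The grey hook has its base at (432,322), post top at (457,293) and prong tip at (403,266). The jar is at (406,235), the tape at (311,378) and the wrench at (537,355). I'll zoom in on these.

```bash
python3 - <<'E'
import pickle,cv2
D=pickle.load(open("d0.pkl","rb"))
a=D["scene"]["pixels"][125:230,125:305,::-1]; cv2.imwrite("pics/sc1.png",cv2.resize(a,None,fx=4.4,fy=4.4,interpolation=cv2.INTER_CUBIC))
a=D["side"]["pixels"][135:255,225:335,::-1]; cv2.imwrite("pics/si1.png",cv2.resize(a,None,fx=5,fy=5,interpolation=cv2.INTER_CUBIC))
E
```

```text
(no output)
```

View pics/sc1.png

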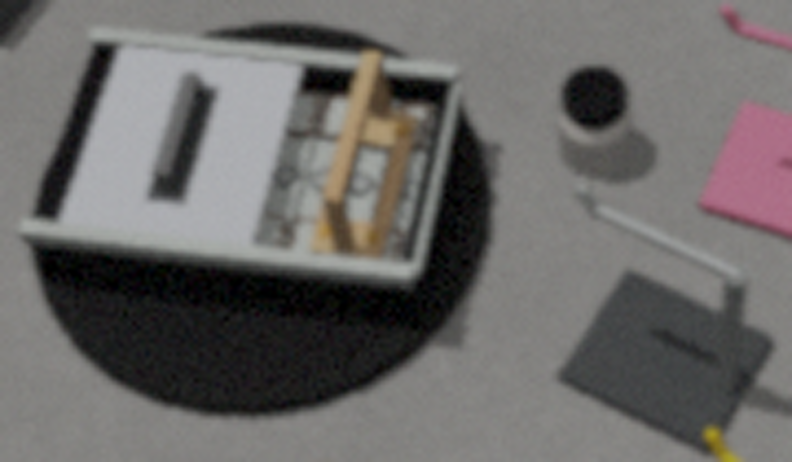

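View pics/si1.png

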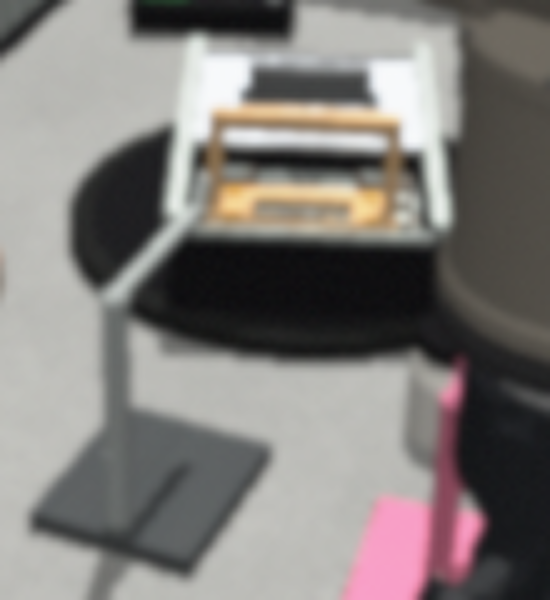

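The zooms show:
- **Scene crop:** bar top from (372,57) to (340,192), rib top from (190,75) to (163,178), prong from (740,279) to (597,207). Rail corners are at (95,35), (460,72), (415,275) and (22,230).
- **Side crop:** bar from (213,117) to (400,128), prong from (113,295) to (198,213).

```bash
cat > m.py <<'E'
from h import *
import pickle
D=pickle.load(open("d0.pkl","rb")); S=D["scene"];Q=D["side"]
s=lambda u,v:(S,125+u/4.4-.4,125+v/4.4-.4); q=lambda u,v:(Q,225+u/5-.4,135+v/5-.4)
np.set_printoptions(precision=4,suppress=True)
def pz(n,o,z): p=onz(*o,z); print(n,p); return p
def ax(n,a,b): d=b-a; print(n,"mid",(a+b)/2,"len",np.linalg.norm(d),"ang",np.degrees(np.arctan2(d[1],d[0])))
a=pz("barA",s(372,57),.149);b=pz("barB",s(340,192),.149);ax("bar",a,b)
print("tri",tri([s(372,57),q(400,125)]),tri([s(340,192),q(213,113)]))
a=pz("ribA",s(190,75),.12);b=pz("ribB",s(165,178),.12);ax("rib",a,b)
c=[pz("rail",s(*x),.096) for x in((95,35),(460,72),(415,275),(22,230))]
ax("r1",c[0],c[1]);ax("r2",c[3],c[2]);ax("end",c[1],c[2]); print(sum(c)/4)
a=pz("postTop",s(740,279),.175);b=pz("turn",s(597,207),.175);ax("prong",b,a)
print("tri post",tri([s(740,279),q(113,295)]))
c=[pz("base",s(*x),.014) for x in((630,272),(558,378),(712,452),(775,343))]
ax("b01",c[0],c[1]);ax("b03",c[0],c[3]);ax("b12",c[1],c[2]);ax("b32",c[3],c[2]);print(sum(c)/4)
for n,x,z in(("jar",(595,97),.08),): pz(n,s(*x),z)
pz("tape",(S,311/1.5625,378/1.5625),.015);pz("pinktip",(S,455/1.5625,202/1.5625),.18);pz("pinkpost",(S,508/1.5625,221/1.5625),.18)
E
python3 m.py
```

```text
barA [ 0.4405 -0.006   0.149 ]
barB [0.5569 0.032  0.149 ]
bar mid [0.4987 0.013  0.149 ] len 0.12243863669949581 ang 18.12415926872653
tri [ 0.4371 -0.0086  0.1434] [0.5594 0.0341 0.1508]
ribA [ 0.4965 -0.1392  0.12  ]
ribB [ 0.5859 -0.1054  0.12  ]
rib mid [ 0.5412 -0.1223  0.12  ] len 0.09557946639798832 ang 20.727266868194945
rail [ 0.481 -0.244  0.096]
rail [0.3913 0.0387 0.096 ]
rail [0.5696 0.0944 0.096 ]
rail [ 0.6595 -0.1913  0.096 ]
r1 mid [ 0.4362 -0.1026  0.096 ] len 0.2966016855528992 ang 107.61389312232083
r2 mid [ 0.6146 -0.0484  0.096 ] len 0.2995300080947486 ang 107.46873090579766
end mid [0.4804 0.0666 0.096 ] len 0.18683013868295217 ang 17.348159129124053
[ 0.5254 -0.0755  0.096 ]
postTop [0.5174 0.3252 0.175 ]
turn [0.5057 0.2124 0.175 ]
prong mid [0.5115 0.2688 0.175 ] len 0.11344763167284458 ang 84.10452331468005
tri post [0.5167 0.3243 0.1771]
base [0.4563 0.216  0.014 ]
base [0.5642 0.2057 0.014 ]
base [0.5714 0.3358 0.014 ]
base [0.4669 0.343  0.014 ]
b01 mid [0.5102 0.2109 0.014 ] len 0.10838862907790472 ang -5.459632362517063
b03 mid [0.4616 0.2795 0.014 ] len 0.12740657159113675 ang 85.22267374685818
b12 mid [0.5678 0.2708 0.014 ] len 0.13029195080127876 ang 86.82903310907963
b32 mid [0.5191 0.3394 0.014 ] len 0.10473989625091572 ang -3.9329771828874422
[0.5147 0.2751 0.014 ]
jar [0.3582 0.14   0.08  ]
tape [0.7373 0.1035 0.015 ]
pinktip [0.3181 0.235  0.18  ]
pinkpost [0.3179 0.3523 0.18  ]
```

>>> carry_out --pt "0 0 -0.005 0 0 -9.25 1" --pt "0 0 -0.005 0 0 -9.25 1" --pt "0 0 -0.005 0 0 -9.25 1" --pt "0 0 -0.005 0 0 -9.25 1" --pt "-0.0093 -0.0567 0 0 0 0 1" --pt "-0.0093 -0.0567 0 0 0 0 1" --pt "-0.0093 -0.0567 0 0 0 0 1" --pt "-0.0093 -0.0567 0 0 0 0 1" --pt "-0.0093 -0.0567 0 0 0 0 1" --pt "-0.0093 -0.0567 0 0 0 0 1"

```text
time: 1.4
tcp_pos: [0.3789, 0.3296, 0.2513]
tool_rot: [0.0, -0.156, 0.988, 0.0]
wrist_force: [0.9, 0.4, 0.8]
width: 0.998
grip_force: 0.0
```

>>> carry_out --pt "-0.0093 -0.0567 0 0 0 0 1" --pt "-0.0093 -0.0567 0 0 0 0 1" --pt "-0.0093 -0.0567 0 0 0 0 1" --pt "-0.0093 -0.0567 0 0 0 0 1" --pt "-0.0093 -0.0567 0 0 0 0 1" --pt "-0.0093 -0.0567 0 0 0 0 1" --pt "0 0 0 0 0 0 1" --pt "0 0 0 0 0 0 1"

```text
time: 2.4
tcp_pos: [0.5358, 0.0252, 0.251]
tool_rot: [-0.0, -0.156, 0.988, 0.0]
wrist_force: [-0.0, 0.5, 0.1]
width: 1.0
grip_force: 0.0
```

```bash
cat >> h.py <<'E'
from scipy.spatial.transform import Rotation as Ro
np.set_printoptions(precision=4,suppress=True)
def info():
    s=manip.state(); w,x,y,z=s["tool_rot"]; R=Ro.from_quat([x,y,z,w]).as_matrix()
    print("t",round(s["time"],2),"tcp",s["tcp_pos"],"yaw_y",np.degrees(np.arctan2(R[1,1],R[0,1])),"z",R[:,2],"F",s["wrist_force"],"w",s["width"],"g",s["grip_force"],"q",s["joint_positions"])
    return s,R
def to(p,yaw):
    s,R=info(); print("shift tool",R.T@(np.array(p)-s["tcp_pos"]),"turn about tool z",-(yaw-np.degrees(np.arctan2(R[1,1],R[0,1]))))
E
python3 - <<'E'
from h import *
import pickle
to([.535,.025,.123],107.8)
d=cam("wrist"); pickle.dump(d,open("w1.pkl","wb"))
print([proj(d,p) for p in([.499,.013,.149],[.434,-.008,.149],[.564,.034,.149])])
cv2.imwrite("pics/w1.png",cv2.resize(d["pixels"][:,:,::-1],(800,600)))
E
```

```text
t 2.4 tcp [0.5358 0.0252 0.251 ] yaw_y 107.91700269992583 z [-0.0008  0.     -1.    ] F [-0.0008  0.5227  0.1001] w 0.9997483434354401 g 0.0 q [-0.4864  0.1836  0.366   1.9103 -0.075   1.0616  1.7941]
shift tool [0.0008 0.     0.128 ] turn about tool z 0.11700269992583401
[array([259.6857, 147.4939]), array([259.638 ,  58.9353]), array([259.7342, 223.7004])]
```

View pics/w1.png

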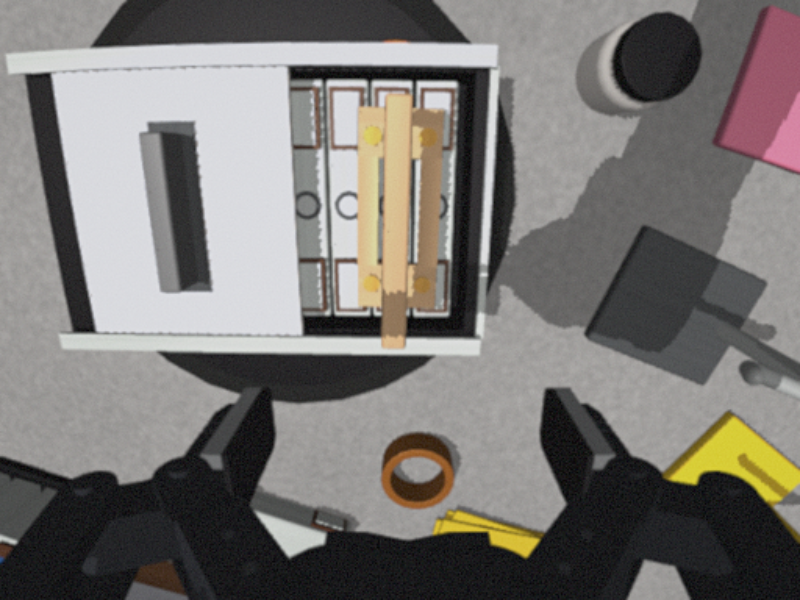

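```bash
python3 - <<'E'
from h import *
import pickle
d=pickle.load(open("w1.pkl","rb"))
k=1.5625
def seg(n,a,b,z):
    p,q=[onz(d,(c[0]+.5)/k-.5,(c[1]+.5)/k-.5,z) for c in(a,b)]; v=q-p
    print(n,p,q,(p+q)/2,np.linalg.norm(v),np.degrees(np.arctan2(v[1],v[0])))
seg("bar",(397.5,95),(394,347),.149)
seg("rib",(151,132),(170,291),.12)
seg("railtop",(8,63),(497,55),.096);seg("railbot",(62,341),(480,347),.096)
seg("cover",(290,67),(303,334),.092)
E
```

```text
bar [ 0.4364 -0.0116  0.149 ] [0.5645 0.0269 0.149 ] [0.5005 0.0076 0.149 ] 0.13368220783794793 16.716679997829328
rib [ 0.4933 -0.1417  0.12  ] [ 0.584  -0.1148  0.12  ] [ 0.5387 -0.1283  0.12  ] 0.09456575702519775 16.527304560374127
railtop [ 0.4806 -0.2525  0.096 ] [0.3916 0.0343 0.096 ] [ 0.4361 -0.1091  0.096 ] 0.30032872102826114 107.24366782582612
railbot [ 0.6572 -0.1969  0.096 ] [0.5683 0.0893 0.096 ] [ 0.6127 -0.0538  0.096 ] 0.29975292923197067 107.26382591115426
cover [ 0.4348 -0.0809  0.092 ] [ 0.5986 -0.0308  0.092 ] [ 0.5167 -0.0558  0.092 ] 0.1712766487268256 16.991556772051187
```

>>> carry_out --pt "0.0005 -0.005 0.03 0 0 0.9 1" --pt "0 0 0.04 0 0 0 1" --pt "0 0 0.038 0 0 0 1" --pt "0 0 0.02 0 0 0 1" --pt "0 0 0 0 0 0 1" --pt "0 0 0 0 0 0 0" --pt "0 0 0 0 0 0 0" --pt "0 0 0 0 0 0 0" --pt "0 0 0 0 0 0 0" --pt "0 0 0 0 0 0 0" --grip_force 60

```text
time: 3.7
tcp_pos: [0.5374, 0.0199, 0.1236]
tool_rot: [0.0, -0.148, 0.989, -0.0]
wrist_force: [0.2, -1.3, 3.0]
width: 0.151
grip_force: 61.4
```

```bash
python3 -c "
from h import *
info()"
```

```text
t 3.7 tcp [0.5374 0.0199 0.1236] yaw_y 107.01804822591473 z [ 0.0005 -0.     -1.    ] F [ 0.16   -1.3202  3.0476] w 0.1510979245862887 g 61.40481233596802 q [-0.4391  0.3454  0.3417  2.0291 -0.1601  0.7915  1.8645]
```

>>> carry_out --pt "0 0 -0.015 0 0 0 0" --pt "0 0 -0.025 0 0 0 0" --pt "0 0 -0.025 0 0 0 0" --pt "0 0 -0.015 0 0 0 0" --pt "0 0 0 0 0 0 0" --pt "0 0 0 0 0 0 0"

```text
time: 4.45
tcp_pos: [0.5368, 0.0201, 0.2026]
tool_rot: [-0.001, -0.148, 0.989, -0.0]
wrist_force: [-0.7, 0.9, -3.1]
width: 0.147
grip_force: 60.6
```

```bash
python3 - <<'E'
from h import *
import pickle
info()
D={n:cam(n) for n in("scene","side","wrist")}
pickle.dump(D,open("d1.pkl","wb"))
a=D["scene"]["pixels"][110:230,175:305,::-1]; b=D["side"]["pixels"][120:255,215:345,::-1]
cv2.imwrite("pics/l.png",np.hstack([cv2.resize(a,(400,370),interpolation=cv2.INTER_CUBIC),cv2.resize(b,(400,370),interpolation=cv2.INTER_CUBIC)]))
E
```

```text
t 4.45 tcp [0.5368 0.0201 0.2026] yaw_y 107.03581796618441 z [-0.001  -0.0002 -1.    ] F [-0.6844  0.8521 -3.0683] w 0.14668565307877135 g 60.59432029724121 q [-0.4721  0.2391  0.3689  1.9619 -0.1044  0.9597  1.8155]
```

View pics/l.png

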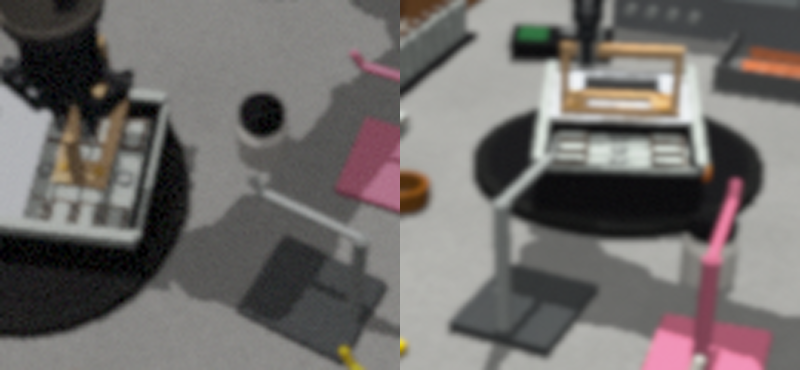

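The template is held level and lifted clear of the bay. Next I turn it to line up with the prong and approach from its free end.

>>> carry_out --pt "0 0 0 0 0 7.2 0" --pt "0 0 0 0 0 7.2 0" --pt "0 0 0 0 0 7.2 0" --pt "0.0015 0.03 0 0 0 0 0" --pt "0.0015 0.04 0 0 0 0 0" --pt "0.0015 0.04 0 0 0 0 0" --pt "0 0.022 0 0 0 0 0" --pt "0 0 0 0 0 0 0" --pt "0 0 0 0 0 0 0"

```text
time: 5.72
tcp_pos: [0.5432, 0.1507, 0.203]
tool_rot: [-0.0, 0.04, 0.999, -0.0]
wrist_force: [-0.4, 0.2, -2.8]
width: 0.147
grip_force: 60.5
```

```bash
python3 - <<'E'
from h import *
import pickle
to([.5512,.262,.2026],85.5)
D={n:cam(n) for n in("scene","side","wrist")}
pickle.dump(D,open("d2.pkl","wb"))
a=D["wrist"]["pixels"][:,:,::-1]; b=D["side"]["pixels"][120:255,215:345,::-1]
cv2.imwrite("pics/a.png",np.hstack([cv2.resize(a,(400,300),interpolation=cv2.INTER_CUBIC),cv2.resize(b,(300,300),interpolation=cv2.INTER_CUBIC)]))
E
```

```text
t 5.72 tcp [0.5432 0.1507 0.203 ] yaw_y 85.36517054642391 z [-0.0005 -0.0008 -1.    ] F [-0.4023  0.1617 -2.8249] w 0.1473412544695618 g 60.498740673065186 q [-0.6908  0.2842  0.3687  1.9048 -0.1217  0.9749  1.2229]
shift tool [0.0011 0.1116 0.0003] turn about tool z -0.13482945357608855
```

View pics/a.png

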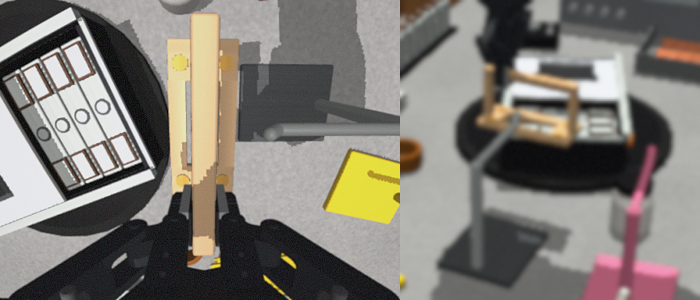

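The wrist view has the bar running from (205,13) to (202,255) and the prong tip at (270,132). The prong lies near the bar's middle. Checking the numbers.

```bash
python3 - <<'E'
from h import *
import pickle
D=pickle.load(open("d2.pkl","rb")); d=D["wrist"]; k=.78125
s=manip.state(); w,x,y,z=s["tool_rot"]; R=Ro.from_quat([x,y,z,w]).as_matrix()
for n,u,v,zz in(("barfar",205,13,.228),("barnear",202,255,.228),("tip",270,132,.193),("prong",395,128,.18)):
    p=onz(d,u/k,v/k,zz); print(n,p,"tool",R.T@(p-s["tcp_pos"]))
E
```

```text
barfar [0.4371 0.1605 0.228 ] tool [ 0.1067  0.001  -0.0247]
barnear [0.5728 0.1477 0.228 ] tool [-0.0296 -0.0006 -0.0247]
tip [0.5049 0.1996 0.193 ] tool [0.0423 0.0456 0.0103]
prong [0.5124 0.3011 0.18  ] tool [0.0431 0.1473 0.0233]
```

>>> carry_out --pt "0.002 0.02 0 0 0 0 0" --pt "0.002 0.03 0 0 0 0 0" --pt "0 0.03 0 0 0 0 0" --pt "0 0.021 0 0 0 0 0" --pt "0 0.01 0 0 0 0 0" --pt "0 0 0 0 0 0 0" --pt "0 0 0.01 0 0 0 0" --pt "0 0 0.01 0 0 0 0" --pt "0 0 0.007 0 0 0 0" --pt "0 0 0 0 0 0 0"

```text
time: 7.12
tcp_pos: [0.5478, 0.2625, 0.1755]
tool_rot: [-0.0, 0.04, 0.999, -0.0]
wrist_force: [0.9, -0.6, -2.5]
width: 0.152
grip_force: 60.4
```

>>> carry_out --pt "0 0 0.003 0 0 0 0" --pt "0 0 0.002 0 0 0 0" --pt "0 0 0 0 0 0 0" --pt "0 0 0 0 0 0 0"

```text
time: 7.62
tcp_pos: [0.5482, 0.263, 0.1714]
tool_rot: [0.0, 0.04, 0.999, 0.0]
wrist_force: [-0.1, 0.5, -2.2]
width: 0.15
grip_force: 60.5
```

>>> carry_out --pt "0 0 0.0015 0 0 0 0" --pt "0 0 0 0 0 0 0" --pt "0 0 0 0 0 0 0"

```text
time: 8.0
tcp_pos: [0.5481, 0.2629, 0.1698]
tool_rot: [-0.0, 0.04, 0.999, -0.0]
wrist_force: [-0.1, -0.3, -2.0]
width: 0.154
grip_force: 60.5
```

>>> carry_out --pt "0 0 0.0015 0 0 0 0" --pt "0 0 0 0 0 0 0" --pt "0 0 0 0 0 0 0"

```text
time: 8.38
tcp_pos: [0.5482, 0.263, 0.1684]
tool_rot: [0.0, 0.04, 0.999, 0.0]
wrist_force: [-0.1, 0.1, -1.7]
width: 0.147
grip_force: 60.8
```

>>> carry_out --pt "0 0 0.001 0 0 0 0" --pt "0 0 0 0 0 0 0" --pt "0 0 0 0 0 0 0"

```text
time: 8.75
tcp_pos: [0.5483, 0.263, 0.1678]
tool_rot: [0.0, 0.04, 0.999, 0.0]
wrist_force: [-0.6, -1.2, 5.5]
width: 0.153
grip_force: 61.8
```

>>> carry_out --pt "0 0 0 0 0 0 0.3" --pt "0 0 0 0 0 0 0.5" --pt "0 0 0 0 0 0 0.5" --pt "0 0 0 0 0 0 0.5" --pt "0 0 -0.015 0 0 0 0.5" --pt "0 0 -0.03 0 0 0 0.5" --pt "0 0 -0.03 0 0 0 0.5" --pt "0 0 -0.02 0 0 0 0.5" --pt "0 0 0 0 0 0 0.5"

```text
time: 9.88
tcp_pos: [0.5489, 0.2632, 0.2648]
tool_rot: [0.001, 0.04, 0.999, 0.001]
wrist_force: [0.4, 0.6, 0.7]
width: 0.496
grip_force: 0.0
```

```bash
python3 - <<'E'
from h import *
import pickle
# rib: average of scene and wrist estimates; grip with yaw 107.2
to([.54,-.126,.25],107.2)
D={n:cam(n) for n in("scene","side","wrist")}
pickle.dump(D,open("d3.pkl","wb"))
a=D["wrist"]["pixels"][:,:,::-1]; b=D["side"]["pixels"][120:255,215:345,::-1]
cv2.imwrite("pics/b.png",np.hstack([cv2.resize(a,(400,300),interpolation=cv2.INTER_CUBIC),cv2.resize(b,(300,300),interpolation=cv2.INTER_CUBIC)]))
E
```

```text
t 9.88 tcp [0.5489 0.2632 0.2648] yaw_y 85.41969260288506 z [ 0.0028  0.0021 -1.    ] F [0.3984 0.5842 0.6971] w 0.4960883548835026 g 0.0 q [-0.8248  0.2962  0.3398  1.7402 -0.1088  1.1201  1.0393]
shift tool [-0.0221 -0.3887  0.014 ] turn about tool z -21.78030739711494
```

View pics/b.png

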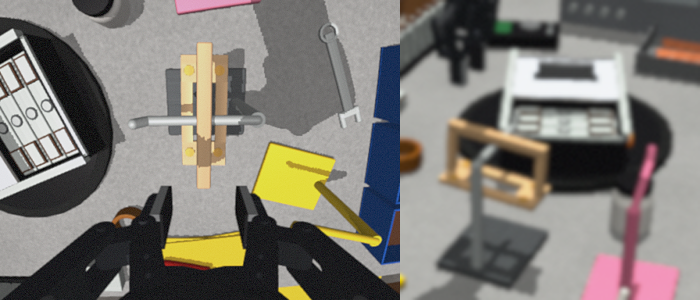

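The template hangs centred on the prong and upright, with the prong crossing the bar's middle at about (205,120) in the wrist view. Next is the cover rib.

>>> carry_out --pt "-0.0028 -0.0486 0 0 0 0 1" --pt "-0.0028 -0.0486 0 0 0 0 1" --pt "-0.0028 -0.0486 0 0 0 0 1" --pt "-0.0028 -0.0486 0 0 0 0 1" --pt "-0.0028 -0.0486 0 0 0 0 1" --pt "-0.0028 -0.0486 0 0 0 0 1" --pt "-0.0028 -0.0486 0 0 0 0 1" --pt "-0.0028 -0.0486 0 0 0 0 1"

```text
time: 11.02
tcp_pos: [0.5389, -0.1279, 0.2617]
tool_rot: [-0.001, 0.04, 0.999, -0.0]
wrist_force: [0.7, 0.7, 1.0]
width: 1.002
grip_force: 0.0
```

>>> carry_out --pt "0 0 0 0 0 -7.25 1" --pt "0 0 0 0 0 -7.25 1" --pt "0 0 0 0 0 -7.25 1" --pt "0 0 0 0 0 0 1"

```text
time: 11.52
tcp_pos: [0.5391, -0.1265, 0.2617]
tool_rot: [-0.001, -0.149, 0.989, 0.0]
wrist_force: [0.6, -0.2, -0.5]
width: 1.0
grip_force: 0.0
```

```bash
python3 - <<'E'
from h import *
to([.54,-.126,.103],107.2)
E
```

```text
t 11.53 tcp [ 0.5391 -0.1265  0.2617] yaw_y 107.13346577949385 z [-0.0012 -0.0001 -1.    ] F [ 0.5501 -0.2436 -0.5078] w 1.0001372172416847 g 0.0 q [-0.3044  0.2121  0.4906  1.8668 -0.1117  1.0909  2.0985]
shift tool [-0.0012  0.0002  0.1587] turn about tool z -0.06653422050615632
```

>>> carry_out --pt "0 0 0.05 0 0 0 1" --pt "0 0 0.05 0 0 0 1" --pt "0 0 0.04 0 0 0 1" --pt "0 0 0.022 0 0 0 1" --pt "0 0 0 0 0 0 1" --pt "0 0 0 0 0 0 0" --pt "0 0 0 0 0 0 0" --pt "0 0 0 0 0 0 0" --pt "0 0 0 0 0 0 0" --pt "0 0 0 0 0 0 0" --grip_force 40

```text
time: 12.78
tcp_pos: [0.5398, -0.1266, 0.1009]
tool_rot: [0.0, -0.149, 0.989, -0.0]
wrist_force: [-1.9, -0.3, 8.6]
width: 0.154
grip_force: 40.8
```

>>> carry_out --pt "0 0.01 0 0 0 0 0" --pt "0 0.02 0 0 0 0 0" --pt "0 0.02 0 0 0 0 0" --pt "0 0.02 0 0 0 0 0" --pt "0 0.02 0 0 0 0 0" --pt "0 0.015 0 0 0 0 0" --pt "0 0.005 0 0 0 0 0" --pt "0 0 0 0 0 0 0" --pt "0 0 0 0 0 0 0"

```text
time: 13.9
tcp_pos: [0.5069, -0.0206, 0.1009]
tool_rot: [0.0, -0.15, 0.989, 0.0]
wrist_force: [-4.0, 1.1, 14.1]
width: 0.153
grip_force: 42.1
```

>>> carry_out --pt "0 0.004 0 0 0 0 0" --pt "0 0.004 0 0 0 0 0" --pt "0 0 0 0 0 0 0" --pt "0 0 0 0 0 0 0"

```text
time: 14.4
tcp_pos: [0.5051, -0.0149, 0.1009]
tool_rot: [0.001, -0.149, 0.989, -0.001]
wrist_force: [0.3, -9.5, 8.1]
width: 0.155
grip_force: 41.6
```

>>> carry_out --pt "0 0.002 0 0 0 0 0" --pt "0 0 0 0 0 0 0" --pt "0 0 0 0 0 0 0"

```text
time: 14.78
tcp_pos: [0.5051, -0.0148, 0.1009]
tool_rot: [0.001, -0.148, 0.989, -0.002]
wrist_force: [5.5, -21.0, 2.6]
width: 0.153
grip_force: 40.9
```

>>> carry_out --pt "0 0.002 0 0 0 0 0" --pt "0 0 0 0 0 0 0" --pt "0 0 0 0 0 0 0"

```text
time: 15.15
tcp_pos: [0.505, -0.0147, 0.1009]
tool_rot: [0.002, -0.147, 0.989, -0.003]
wrist_force: [11.3, -33.4, -2.6]
width: 0.154
grip_force: 40.4
```

```bash
python3 - <<'E'
from h import *
info()
d=cam("side"); b=d["pixels"][120:255,215:345,::-1]
cv2.imwrite("pics/c.png",cv2.resize(b,(578,600),interpolation=cv2.INTER_CUBIC))
E
```

```text
t 15.15 tcp [ 0.505  -0.0147  0.1009] yaw_y 106.95656461369853 z [ 0.0041 -0.0049 -1.    ] F [ 11.2643 -33.3789  -2.6096] w 0.15437675311420662 g 40.41585981845856 q [-0.4584  0.34    0.4254  2.1214 -0.2036  0.715   1.9662]
```

View pics/c.png

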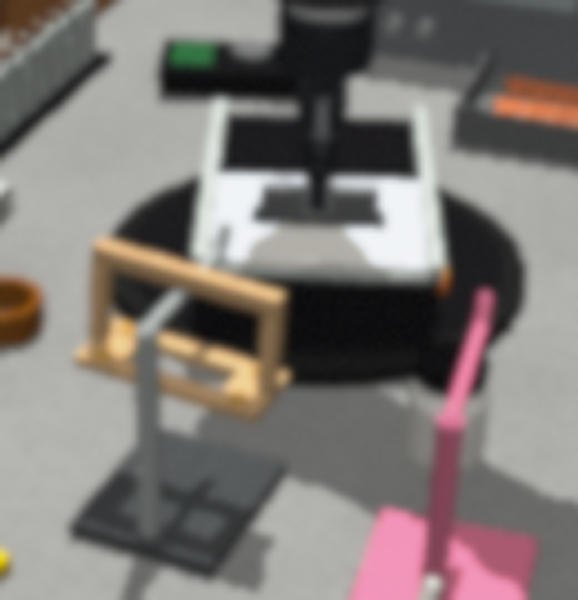

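The cover is against its stop: 33 N with no further movement, and its front edge is at the end wall. I'll ease off part of the load, release and retreat.

>>> carry_out --pt "0 -0.004 0 0 0 0 0" --pt "0 0 0 0 0 0 0.3" --pt "0 0 0 0 0 0 0.5" --pt "0 0 0 0 0 0 0.5" --pt "0 0 0 0 0 0 0.5" --pt "0 0 -0.03 0 0 0 0.5" --pt "0 0 -0.05 0 0 0 0.5" --pt "0 0 -0.05 0 0 0 0.5" --pt "0 0 -0.02 0 0 0 0.5" --pt "0 0 0 0 0 0 0.5"

```text
time: 16.45
tcp_pos: [0.5053, -0.0135, 0.2517]
tool_rot: [0.001, -0.15, 0.989, 0.0]
wrist_force: [-1.1, -0.5, -0.3]
width: 0.502
grip_force: 0.0
```

```bash
python3 - <<'E'
from h import *
info()
d=cam("wrist"); e=cam("side")["pixels"][120:255,215:345,::-1]
cv2.imwrite("pics/f.png",np.hstack([cv2.resize(d["pixels"][:,:,::-1],(500,375)),cv2.resize(e,(300,375))]))
E
```

```text
t 16.45 tcp [ 0.5053 -0.0135  0.2517] yaw_y 107.19776817236644 z [ 0.0027  0.001  -1.    ] F [-1.0619 -0.5054 -0.3456] w 0.5021978010933641 g 0.0 q [-0.5379  0.1255  0.4827  1.9799 -0.068   1.0487  1.8463]
```

View pics/f.png

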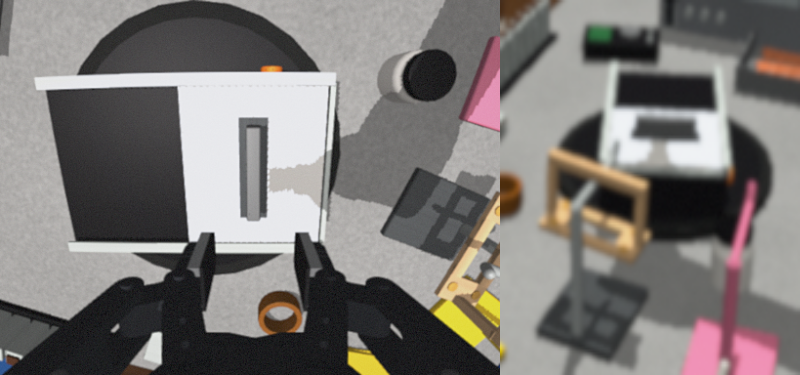

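The cover now meets the end wall at about x=328 in the wrist view, the template hangs on the hook, and the jar and tape haven't moved. Handing in.

```bash
python3 -c "
from plant import manip
print(manip.job_done())"
```

```text
the job is handed in; nothing more can be done
None
```

I handed the job in at about 16.5 s. The template hangs by the middle of its handle on the grey hook, the cover is closed against its end stop, and everything is released. The jar, wrench and tape showed no sign of being knocked. The hand-in gave no verdict.

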